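# Load a compression spring to its test mark and hold it

### The job

Two compression springs that are already measured still stand on the bed of the spring tester, in the way of its slide: first put them away, the red one standing upright in the red tray and the green one standing upright in the green tray. Then take the tester's black grip and pull the spring-loaded slide out against the blue spring until its pointer is level with the yellow mark, never more than a few millimetres past it, and keep it there for the load reading: the program finishes while the gripper still holds the slide at the mark. Do not shift the yellow mark, and leave the trays and the other things on the table where they are.

Things in the scene. Friction and masses are not known exactly. Their poses are not given: they have to be found in the camera images.
- tester: manual spring tester, fixed: dark bed, top 14 mm above the table, from x = -140 to +185 mm and y = -65 to +65 mm of its own frame; origin at table height. -x is its front, towards the robot (yaw within 0.22 rad). A fixed grey bridge (x = 30 to 56 mm, 70 mm high, black read-out on it up to 105 mm) guides the slide's two rods; the blue spring under test sits behind it
- draw_frame: the slide: crosshead with the black grip, two rods through the bridge, pressure plate behind the blue spring. Moves along the tester's -x, 75 mm at most; axes and origin are the tester's when home. 4 N to start, 2 N more per 10 mm (13 to 16 N at the mark); springs home when let go. Crosshead 92 mm wide, top 64 mm above the table, x = -36 to -14 mm when home
- grip (a point): centre of the black grip, an upright block 16 mm (x, the pulling direction) x 34 mm (y) that stands up from 64 to 100 mm above the table; this point is 82 mm above it. About 43 mm free from the grip's rear face to the bridge's bushes at home. Axes as the tester
- pointer (a point): white line of the pointer, at the right side (-y) of the crosshead, over the scale. Axes as the tester. It is on the mark when it has the same x as the mark in the tester's frame (it stays about 4 mm beside it in y)
- mark (a point): black line on the yellow tab clamped to the bed's right edge (-y), 45 to 60 mm in front of where the pointer is at home, top 23 mm above the table. Axes as the tester. Stiff to move (15 N); to be left alone
- red_spring: red coil spring, rigid to the touch, 24 mm across and 56 mm long, about 35 g, standing upright at the start on the bed in front of the crosshead, beside the other spring (centres 54 to 70 mm apart across the bed; 22 to 40 mm of free bed between spring and crosshead). Origin: centre of its lower end, z up along its axis
- green_spring: green coil spring, rigid to the touch, 24 mm across and 56 mm long, about 35 g, standing upright at the start on the bed in front of the crosshead, beside the other spring (centres 54 to 70 mm apart across the bed; 22 to 40 mm of free bed between spring and crosshead). Origin: centre of its lower end, z up along its axis
- red_tray: open red plastic tray, 120 x 100 x 32 mm (x, y, z), walls 4 mm, floor 4 mm, empty, 0.3 kg, loose; it stands left or right of the tester. Origin: centre of its underside, z up
- green_tray: open green plastic tray, 120 x 100 x 32 mm (x, y, z), walls 4 mm, floor 4 mm, empty, 0.3 kg, loose; it stands left or right of the tester. Origin: centre of its underside, z up
- loupe: black magnifier, 40 mm across, 36 mm high; bystander, leave alone. Origin: centre of its underside
- setting_ring: steel setting ring, 48 mm across, 14 mm high; bystander, leave alone. Origin: centre of its underside
- sticky_notes: yellow block of notes with pink top, 48 x 74 x 19 mm; bystander, leave alone. Origin: centre of its underside
- square_block: steel block 42 x 44 x 30 mm; bystander, leave alone. Origin: centre of its underside
Mind the look-alikes: they are no part of the job. Leave any orange or purple look-alike of the red_spring alone.

How it is judged:
On the way:
1. the red spring stands upright in the red tray and the green spring in the green tray, both let go, and the slide has not been pulled yet (x of red_spring in the frame of red_tray between -0.05 and 0.05 m and y of red_spring in the frame of red_tray between -0.04 and 0.04 m and z of red_spring in the frame of red_tray between 0 and 0.012 m and angle between each of red_spring, green_spring's own z axis and vertical below 0.15 rad and linear speed of each of red_spring, green_spring below 0.03 m/s and contact force between the fingers and red_spring below 0.2 N and x of green_spring in the frame of green_tray between -0.05 and 0.05 m and y of green_spring in the frame of green_tray between -0.04 and 0.04 m and z of green_spring in the frame of green_tray between 0 and 0.012 m and contact force between the fingers and green_spring below 0.2 N and distance of draw_frame from where it was at the start of the episode below 0.005 m), for 0.2 s.
At the end, for the whole second after the job is handed in: The pointer is within 3 mm of the yellow mark, at rest, held there by the fingers (at least 4 N on the slide), with nothing else propping it; the red spring stands upright in the red tray and the green one in the green tray, let go (within 0.15 rad of vertical) (x of pointer in the frame of mark between -0.003 and 0.003 m and linear speed of draw_frame below 0.01 m/s and contact force between the fingers and draw_frame above 4 N and x of red_spring in the frame of red_tray between -0.05 and 0.05 m and y of red_spring in the frame of red_tray between -0.04 and 0.04 m and z of red_spring in the frame of red_tray between 0 and 0.012 m and angle between each of red_spring, green_spring's own z axis and vertical below 0.15 rad and linear speed of each of red_spring, green_spring below 0.03 m/s and contact force between the fingers and red_spring below 0.2 N and x of green_spring in the frame of green_tray between -0.05 and 0.05 m and y of green_spring in the frame of green_tray between -0.04 and 0.04 m and z of green_spring in the frame of green_tray between 0 and 0.012 m and contact force between the fingers and green_spring below 0.2 N and contact force between each of red_spring, green_spring and draw_frame below 0.2 N); the arm keeps its last pose, push and grip.
It fails at once if the slide is pulled more than 7 mm past the yellow mark (x of pointer in the frame of mark below -0.007 m).
It fails at once if the yellow mark is shifted along the scale by more than 3 mm (distance of mark from where it was at the start of the episode above 0.003 m).
It fails at once if a tray is pushed by more than 40 mm (distance of any of red_tray, green_tray from where it was at the start of the episode above 0.04 m).
It fails at once if the loupe, setting ring, sticky notes or steel block is moved by more than 20 mm (distance of any of loupe, setting_ring, sticky_notes, square_block from where it was at the start of the episode above 0.02 m).
It also fails if it takes over 64 s, if anything falls off the work surface, if the arm or the gripper's body presses on something with over 40 N, if the wrist force passes 120 N, or if a joint passes its speed limit or range.

### The arm

A 6-joint arm with a two-finger parallel gripper is mounted at the origin on a cart in front of the work surface, level with it; the furniture and walls round the work are solid. World frame = base frame: x ahead of the robot, y to its left, z up, the work surface at z = 0. Lengths are in m, angles in rad, forces in N, time in s.
With the tool pointing down it reaches from about 0.35 to 0.85 m from the base axis. Payload 8.1 kg.
Tool frame: the origin (TCP) lies at the very end of the fingers, on their centre line; the grasp point (between the pads) lies r.tcp_to_grasp behind it (r.tcp_to_grasp is the distance from the TCP to the grasp point, in m); z points along the fingers, y is the line along which they close (so a half turn about z gives the same grasp; the last joint's range is limited). The gripper opens to 93 mm and grips with 3 to 60 N. Pads are 15 mm wide; open, the fingers measure 128 mm over their backs; the gripper's body (75 mm by 188 mm) begins 65 mm behind the grasp point.
Start: joints at [-1.334, 0.13, 1.488, -0, 1.523, -0.085], TCP at [0.19, -0.569, 0.219] pointing down, gripper open.
Joint ranges: [-2.96, 2.96], [-0.89, 2.26], [0.02, 2.5], [-1.34, 4.48], [0, 2.73], [-2.66, 2.66]. Speed limits (rad/s): [2.39, 2.39, 2.79, 3.14, 3.14, 3.14].

### API

Orientations are given as a unit quaternion [x, y, z, w].
In Python, from bench import r gives the robot as it stands. The module is installed in compiled form; this text tells all that it offers.
- The arm moves only by the tool drive_tool, never from a script. Its argument "motion" is a list of rows, each an object of numbers: "claw": the opening, from -1 (shut) to 1 (fully open); "dx", "dy", "dz": the shift along the tool's x, y, z in m; "ax", "ay", "az": the turn, a rotation vector about the tool's x, y, z in degrees. In form: [{"claw": .., "dx": .., "dy": .., "dz": .., "ax": .., "ay": .., "az": ..}, ...]. A call has 1 to 10 rows; each row shifts and turns the commanded pose from where the row before left it, along the tool's axes as they then stand; what a row does not reach is not made up. A row lasts 1/8 s, in which the tool goes at most 62.5 mm and 10.7 degrees, less where a joint would pass 70% of its speed; a pose out of reach is approached as far as the arm can. A call with a gripper value outside its range is refused whole. The fingers move at their own pace and stop on an object; "newtons" is the grip in N (left out, the last holds). Time passes only in rows, so rows that do not move let the fingers close. It gives the time, the measured TCP pose, the force, the opening and the grip force at its end, in the units of the state.
- r.get_obs(): the state, without advancing time (a new reading comes with each control period).
- r.read_camera(name): name is "scene" or "side" or "wrist"; returns (picture, depth): 400x640x3 uint8, red, green, blue; 400x640 float32, m along the optical axis (not along the pixel's ray), 0 where there is no reading.
- r.camera_params(name): a dict with "fx", "fy", "cx", "cy" (pixels), "R" (3x3) and "t" (3): a world point X has camera coordinates R X + t; the wrist camera has in their place "T_tool_cam" (4x4, takes a point from camera to tool coordinates, whose origin is the TCP and whose axes are the flange's). Camera axes: x right, y down, z forward; pixel columns grow to the right and rows downward; lengths in m; the calibration is good to about 2 mm. A picture is of the moment at which its call begins: read the wrist's pose just before it. camera_params takes no time and is no camera call.
- r.job_done(): hands the job in; it is judged then, once.
Trained networks look in the newest picture that a camera, given by its name, has taken for a name from the list of things; names that differ only in an ending like _2 or _b are one class to them, and where a whole thing is asked for, a point or a joint stands for the part that bears it (a point fixed in the world has none). Each returns a list of dicts, best first, with "conf" (0 to 1); they miss things now and then, are a little off and sometimes report something else, mostly with a low value. They report only what shows in the picture. A call takes as long as a camera call. They do not tell look-alikes from the thing itself.
- r.regions_of(label, camera): "mask" (400x640 bool, what is visible of it).
- r.pinpoint(label, camera): "position" ([x, y, z] in m, in world coordinates, good to about 4 mm: a listed point, or the origin of a listed thing).
The state is a dict: "time_s": time; "joint_pos": joint angles; "dq": joint speeds; "joint_efforts": joint torques, N m; "eef_pos": TCP position; "orientation": TCP orientation; "ft_force": force on the tool from outside, world axes, zero at the start; "wrist_torque": the same for the moment, N m; "grip_width": finger opening in m; "finger_force": force on a finger pad.
Only numpy, scipy, OpenCV 4.12 (cv2) and the standard library are available. Lean on these libraries where they do the work, as an engineer would, in place of code of your own. Each camera call takes 0.05 s, during which the arm holds its last target. There are 200 camera calls.

## Working session

There is one attempt and no reset: what is moved stays moved. The work goes in short steps, Python scripts to look and compute and a tool call to move; the robot and the scene stay as the last step left them, time stands still between calls to the robot, and variables do not carry over. Pictures are saved under pics/ and viewed, at most 10 in all, crops included, and the job is handed in when it is done.

Besides the shell and the picture viewer there is one more tool, called by a JSON object that holds its "api" and its "payload", one argument or row to a line. drive_tool: Moves the arm, as the interface text tells. Its arguments: {"type":"object","properties":{"motion":{"type":"array","items":{"type":"object","properties":{"claw":{"type":"number"},"dx":{"type":"number"},"dy":{"type":"number"},"dz":{"type":"number"},"ax":{"type":"number"},"ay":{"type":"number"},"az":{"type":"number"}}}},"newtons":{"type":"number"}},"required":["motion"]}

```bash
mkdir -p pics; cat > h.py <<'E'
import numpy as np, cv2
from bench import r
def cloud(cam,d):
    p=r.camera_params(cam); v,u=np.indices(d.shape)
    X=np.stack([(u-p['cx'])/p['fx']*d,(v-p['cy'])/p['fy']*d,d],-1)
    return (X-np.array(p['t']))@np.array(p['R'])
E
python3 - <<'E'
from h import *
for c in ['scene','side']:
    im,d=r.read_camera(c); cv2.imwrite(f'pics/{c}0.png',im[...,::-1])
    np.save(f'{c}_d.npy',d); np.save(f'{c}_im.npy',im)
    for n in ['tester','grip','pointer','mark','red_spring','green_spring','red_tray','green_tray','loupe','setting_ring','sticky_notes','square_block']:
        print(c,n,[(np.round(q['position'],3).tolist(),round(q['conf'],2)) for q in r.pinpoint(n,c)][:4])
o=r.get_obs();print(o['time_s'],o['eef_pos'],o['orientation'],r.tcp_to_grasp)
E
```

```text
scene tester [([0.565, 0.022, -0.002], 0.64)]
scene grip [([0.541, 0.019, 0.083], 0.68), ([0.523, -0.25, 0.0], 0.4)]
scene pointer [([0.538, -0.036, 0.023], 0.8)]
scene mark [([0.478, -0.039, 0.022], 0.43)]
scene red_spring [([0.488, -0.095, 0.002], 0.68), ([0.478, 0.055, 0.014], 0.54), ([0.488, -0.012, 0.017], 0.52), ([0.524, -0.25, 0.002], 0.16)]
scene green_spring [([0.483, 0.054, 0.014], 0.52)]
scene red_tray [([0.477, 0.22, -0.002], 0.78)]
scene green_tray [([0.523, -0.25, 0.001], 0.69)]
scene loupe [([0.498, -0.337, -0.002], 0.63), ([0.705, 0.249, -0.0], 0.33)]
scene setting_ring [([0.44, -0.382, 0.003], 0.45)]
scene sticky_notes [([0.377, 0.117, 0.001], 0.85)]
scene square_block [([0.706, 0.251, -0.002], 0.73)]
side tester [([0.562, 0.024, -0.002], 0.84)]
side grip [([0.538, 0.02, 0.079], 0.63), ([0.498, -0.335, -0.002], 0.16)]
side pointer [([0.538, -0.038, 0.024], 0.83), ([0.484, 0.053, 0.014], 0.48)]
side mark []
side red_spring [([0.548, -0.102, 0.003], 0.58), ([0.487, -0.016, 0.014], 0.53), ([0.485, -0.105, 0.004], 0.42)]
side green_spring [([0.521, -0.252, 0.003], 0.74), ([0.54, -0.039, 0.026], 0.7), ([0.482, 0.053, 0.015], 0.68)]
side red_tray [([0.486, 0.22, -0.0], 0.63)]
side green_tray [([0.522, -0.251, 0.002], 0.8), ([0.483, 0.057, 0.014], 0.3)]
side loupe [([0.494, -0.337, -0.0], 0.55), ([0.378, 0.122, -0.001], 0.4)]
side setting_ring [([0.445, -0.377, -0.001], 0.76)]
side sticky_notes [([0.376, 0.122, -0.004], 0.65), ([0.54, -0.041, 0.026], 0.16)]
side square_block [([0.712, 0.248, 0.003], 0.52)]
1.3 [ 0.18979159 -0.56919915  0.21861837] [ 9.87082752e-01  1.60211239e-01  3.12641991e-08 -1.04820811e-05] 0.0188
```

View pics/scene0.png

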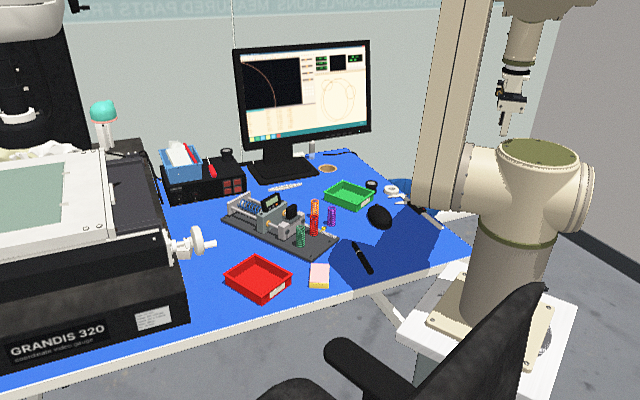

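View pics/side0.png

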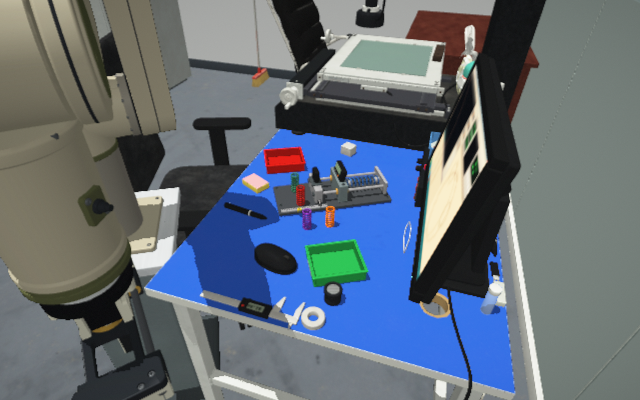

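The real springs are on the bed. In the side picture red is at (300,196) and green at (295,182). The look-alikes stand on the table: purple at (307,218) and orange at (330,216). In the scene picture, red is at (312,228), green (300,236), orange (314,208) and purple (332,215). I'll go above the tester for a close crop with the wrist camera.

{"api": "drive_tool", "payload": {
  "motion": [
    {"claw": 1, "dx": 0.03, "dy": -0.04, "dz": -0.03},
    {"dx": 0.037, "dy": -0.047, "dz": -0.02},
    {"dx": 0.037, "dy": -0.047, "dz": -0.02},
    {"dx": 0.037, "dy": -0.047, "dz": -0.01},
    {"dx": 0.037, "dy": -0.047},
    {"dx": 0.037, "dy": -0.047},
    {"dx": 0.037, "dy": -0.047},
    {"dx": 0.037, "dy": -0.047},
    {"az": 9},
    {"az": 9}
  ]
}}

```text
schema error: expected keys claw, dx, dy, dz, ax, ay, az
```

```bash
cat >> h.py <<'E'
from scipy.spatial.transform import Rotation as Ro
def go(p,yaw):
    "tool-frame shift (first) and then az to TCP p with tool x at yaw (rad), pointing down"
    o=r.get_obs(); R=Ro.from_quat(o['orientation']); M=R.as_matrix()
    T=np.column_stack([[np.cos(yaw),np.sin(yaw),0],[np.sin(yaw),-np.cos(yaw),0],[0,0,-1]])
    rv=np.degrees((R.inv()*Ro.from_matrix(T)).as_rotvec())
    print('t',round(o['time_s'],2),'tcp',np.round(o['eef_pos'],4),'j',np.round(o['joint_pos'],2),'w',round(o['grip_width'],4))
    print('shift mm',np.round(M.T@(np.array(p)-o['eef_pos'])*1e3,1),'turn',np.round(rv,1),'shift in final axes',np.round(T.T@(np.array(p)-o['eef_pos'])*1e3,1))
def wcloud(d,o):
    p=r.camera_params('wrist'); T=np.array(p['T_tool_cam']); v,u=np.indices(d.shape)
    X=np.stack([(u-p['cx'])/p['fx']*d,(v-p['cy'])/p['fy']*d,d],-1)@T[:3,:3].T+T[:3,3]
    return X@Ro.from_quat(o['orientation']).as_matrix().T+o['eef_pos']
E
python3 - <<'E'
from h import *
print(np.round(r.camera_params('wrist')['T_tool_cam'],3))
go([0.4,0.02,0.3],0)
o=r.get_obs(); im,d=r.read_camera('wrist'); cv2.imwrite('pics/w1.png',im[...,::-1])
X=wcloud(d,o); np.save('w1X.npy',X); np.save('w1im.npy',im)
for n in ['tester','grip','pointer','mark','red_spring','green_spring','red_tray','green_tray']:
    print(n,[(np.round(q['position'],3).tolist(),round(q['conf'],2)) for q in r.pinpoint(n,'wrist')][:4])
E
```

```text
[[ 0.    -0.965 -0.26   0.073]
 [ 1.    -0.     0.    -0.001]
 [-0.    -0.26   0.965 -0.166]
 [ 0.     0.     0.     1.   ]]
t 1.3 tcp [ 0.1898 -0.5692  0.2186] j [-1.33  0.13  1.49  0.    1.52 -0.09] w 0.0926
shift mm [ 385.8 -492.5  -81.4] turn [-0.  -0.  18.4] shift in final axes [ 210.2 -589.2  -81.4]
tester []
grip []
pointer []
mark []
red_spring []
green_spring []
red_tray []
green_tray []
```

View pics/w1.png

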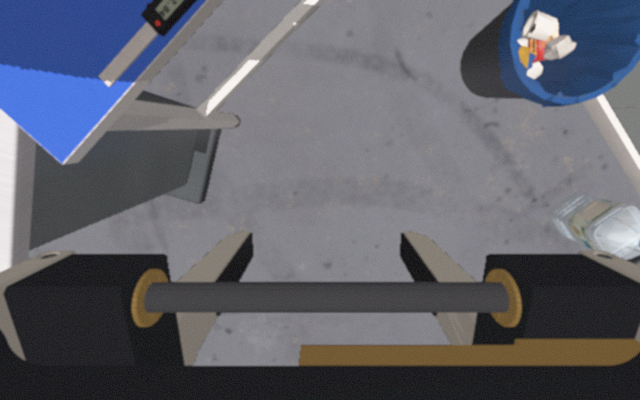

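The wrist picture shows only floor, because every row needs all its keys and the move was refused. I'll send it again.

{"api": "drive_tool", "payload": {
  "motion": [
    {"claw": 1, "dx": 0.03, "dy": -0.04, "dz": -0.03, "ax": 0, "ay": 0, "az": 0},
    {"claw": 1, "dx": 0.037, "dy": -0.047, "dz": -0.02, "ax": 0, "ay": 0, "az": 0},
    {"claw": 1, "dx": 0.037, "dy": -0.047, "dz": -0.02, "ax": 0, "ay": 0, "az": 0},
    {"claw": 1, "dx": 0.037, "dy": -0.047, "dz": -0.02, "ax": 0, "ay": 0, "az": 0},
    {"claw": 1, "dx": 0.037, "dy": -0.047, "dz": 0, "ax": 0, "ay": 0, "az": 0},
    {"claw": 1, "dx": 0.037, "dy": -0.047, "dz": 0, "ax": 0, "ay": 0, "az": 0},
    {"claw": 1, "dx": 0.037, "dy": -0.047, "dz": 0, "ax": 0, "ay": 0, "az": 0},
    {"claw": 1, "dx": 0.037, "dy": -0.047, "dz": 0, "ax": 0, "ay": 0, "az": 0},
    {"claw": 1, "dx": 0.037, "dy": -0.047, "dz": 0, "ax": 0, "ay": 0, "az": 9},
    {"claw": 1, "dx": 0.045, "dy": -0.035, "dz": 0, "ax": 0, "ay": 0, "az": 9}
  ]
}}

```text
time_s: 3.0
eef_pos: [0.4008, -0.0391, 0.3091]
orientation: [1.0, 0.017, 0.001, 0.0]
ft_force: [1.1, -0.7, -0.1]
grip_width: 0.0929
finger_force: 0.0
```

```bash
python3 - <<'E'
from h import *
go([0.42,0.02,0.3],0)
o=r.get_obs(); im,d=r.read_camera('wrist'); cv2.imwrite('pics/w2.png',im[...,::-1])
X=wcloud(d,o); np.save('w1X.npy',X); np.save('w1im.npy',im)
for n in ['tester','grip','pointer','mark','red_spring','green_spring','red_tray','green_tray']:
    print(n,[(np.round(q['position'],3).tolist(),round(q['conf'],2)) for q in r.pinpoint(n,'wrist')][:4])
E
```

```text
t 3.0 tcp [ 0.4008 -0.0391  0.3091] j [-0.22 -0.44  1.84 -0.    1.74  1.31] w 0.0929
shift mm [ 21.2 -58.4   9.1] turn [ 0.  -0.1  2. ] shift in final axes [ 19.2 -59.1   9.1]
tester [([0.562, 0.02, 0.002], 0.91)]
grip [([0.539, 0.02, 0.082], 0.79)]
pointer [([0.533, -0.04, 0.029], 0.87)]
mark [([0.476, -0.041, 0.022], 0.61)]
red_spring [([0.551, -0.101, -0.005], 0.9), ([0.487, -0.093, 0.002], 0.72), ([0.488, -0.014, 0.016], 0.59), ([0.522, -0.25, 0.001], 0.28)]
green_spring [([0.48, 0.051, 0.014], 0.61), ([0.489, -0.012, 0.014], 0.35)]
red_tray [([0.477, 0.226, 0.001], 0.83), ([0.488, -0.012, 0.01], 0.47), ([0.534, -0.039, 0.026], 0.44)]
green_tray [([0.522, -0.249, 0.003], 0.87)]
```

View pics/w2.png

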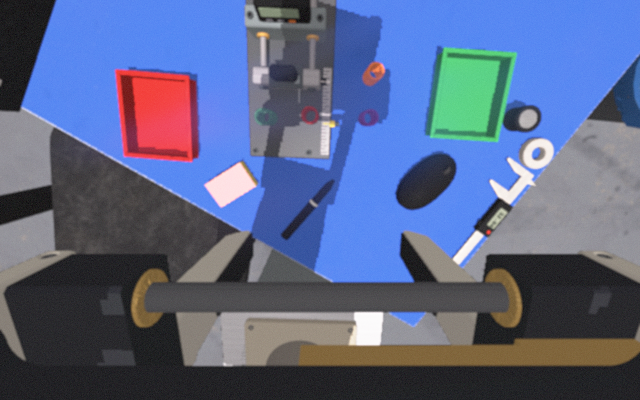

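The wrist picture shows the red spring at (309,114) and the green at (265,116), both on the bed. Orange at (373,72) and purple at (368,117) are off the bed, so the choice is clear. Red tray at (157,115), green tray (472,94), mark (331,124). Next I'll measure the exact centres and the yaw.

```bash
python3 - <<'E'
from h import *
X=np.load('w1X.npy'); im=np.load('w1im.npy')
hsv=cv2.cvtColor(im,cv2.COLOR_RGB2HSV); H,S,V=[hsv[...,i].astype(int) for i in range(3)]
x,y,z=X[...,0],X[...,1],X[...,2]
red=((H<8)|(H>172))&(S>120); grn=(H>40)&(H<95)&(S>90)
for n,m in [('red',red),('grn',grn)]:
    s=m&(z>0.055)&(z<0.085)&(abs(x-.48)<.05)&(abs(y-.02)<.07)
    P=X[s]; print(n,s.sum(),P[:,:2].min(0),P[:,:2].max(0),P.mean(0))
    s=m&(z>0.024)&(z<0.05)&(abs(y)>.15)
    print('tray',s.sum(),cv2.minAreaRect(X[s][:,:2].astype(np.float32)*1000))
b=(abs(z-.014)<.004)&(abs(y-.02)<.09)&(x>.4)&(x<.56)&(S<120)
P=X[b][:,:2].astype(np.float32)*1000; print('bed',len(P),cv2.minAreaRect(P))
# side edges per x slice
e=[(c,P[abs(P[:,0]-c)<3][:,1].min(),P[abs(P[:,0]-c)<3][:,1].max()) for c in range(430,555,10)]
e=np.array(e);print(np.round(e,1)); print(np.polyfit(e[:,0],e[:,1],1),np.polyfit(e[:,0],e[:,2],1))
c=(abs(z-.064)<.004)&(abs(y-.02)<.08)&(x>.51)&(x<.56); P=X[c][:,:2].astype(np.float32)*1000; print('cross',cv2.minAreaRect(P))
c=(z>.09)&(abs(y-.02)<.04)&(x>.51)&(x<.57); P=X[c]; print('grip',P.min(0),P.max(0),P.mean(0))
E
```

```text
red 26 [ 0.47719598 -0.0231474 ] [ 0.49828759 -0.00273276] [ 0.48796009 -0.01094651  0.07031315]
tray 1534 ((478.8506164550781, 220.58920288085938), (105.66868591308594, 124.03165435791016), 87.3074951171875)Traceback (most recent call last):
  File "<stdin>", line 8, in <module>
    return umr_minimum(a, axis, None, out, keepdims, initial, where)
ValueError: zero-size array to reduction operation minimum which has no identity
```

```bash
cat > m.py <<'E'
from h import *
X=np.load('w1X.npy'); im=np.load('w1im.npy')
hsv=cv2.cvtColor(im,cv2.COLOR_RGB2HSV); H,S,V=[hsv[...,i].astype(int) for i in range(3)]
x,y,z=X[...,0],X[...,1],X[...,2]
s=(z>0.05)&(z<0.085)&(abs(x-.482)<.03)&(abs(y-.053)<.025); P=X[s]
print('grn',s.sum(),np.round(np.r_[P.min(0),P.max(0),P.mean(0)],4),np.median(hsv[s],0))
s=(H>40)&(H<95)&(S>70)&(z>0.024)&(z<0.05)&(y<-.15)
print('gtray',s.sum(),cv2.minAreaRect(X[s][:,:2].astype(np.float32)*1000))
b=(abs(z-.014)<.004)&(abs(y-.02)<.09)&(x>.4)&(x<.56)&(S<120)
P=X[b][:,:2].astype(np.float32)*1000; print('bed',len(P),cv2.minAreaRect(P))
e=[]
for c in range(430,555,10):
    q=P[abs(P[:,0]-c)<3]
    if len(q): e.append((c,q[:,1].min(),q[:,1].max()))
e=np.array(e);print(np.round(e,1).tolist())
c=(abs(z-.064)<.004)&(abs(y-.02)<.08)&(x>.51)&(x<.56); P=X[c][:,:2].astype(np.float32)*1000; print('cross',cv2.minAreaRect(P))
c=(z>.09)&(abs(y-.02)<.04)&(x>.51)&(x<.57); P=X[c]; print('grip',P.min(0),P.max(0),cv2.minAreaRect(P[:,:2].astype(np.float32)*1000))
E
python3 m.py
```

```text
grn 187 [0.4723 0.0397 0.0505 0.4949 0.0621 0.0724 0.4839 0.0513 0.0657] [ 97.  78. 111.]
gtray 1746 ((524.0911865234375, -249.92591857910156), (106.69445037841797, 125.55767822265625), 88.4258041381836)
bed 5524 ((480.02423095703125, 32.78722381591797), (159.76858520507812, 153.69398498535156), 0.03530844300985336)
[[430.0, -42.5, 85.4], [440.0, -42.1, 85.0], [450.0, -43.3, 84.8], [460.0, -43.0, 84.2], [470.0, -44.1, 86.1], [480.0, -40.5, 85.3], [490.0, -43.3, 84.7], [500.0, -43.0, 84.2], [510.0, -42.6, 84.2], [520.0, -43.7, 85.6], [530.0, -43.4, 85.2], [540.0, -43.0, 84.5], [550.0, -42.6, 84.0]]
cross ((537.2575073242188, 20.438535690307617), (89.93173217773438, 29.969282150268555), 89.58728790283203)
grip [0.52913244 0.00343473 0.09000454] [0.54544842 0.03649464 0.10267853] ((537.1399536132812, 19.96600341796875), (32.96892547607422, 16.1429386138916), 88.3292465209961)
```

{"api": "drive_tool", "payload": {
  "motion": [
    {"claw": 0.0, "dx": 0.03, "dy": -0.01, "dz": 0.03, "ax": 0, "ay": 0, "az": 2},
    {"claw": 0.0, "dx": 0.03, "dy": -0.01, "dz": 0.04, "ax": 0, "ay": 0, "az": 0},
    {"claw": 0.0, "dx": 0.026, "dy": -0.006, "dz": 0.04, "ax": 0, "ay": 0, "az": 0},
    {"claw": 0.0, "dx": 0, "dy": 0, "dz": 0.045, "ax": 0, "ay": 0, "az": 0},
    {"claw": 0.0, "dx": 0, "dy": 0, "dz": 0.025, "ax": 0, "ay": 0, "az": 0},
    {"claw": 0.0, "dx": 0, "dy": 0, "dz": 0, "ax": 0, "ay": 0, "az": 0}
  ]
}}

```text
time_s: 4.2
eef_pos: [0.4839, -0.0143, 0.126]
orientation: [1.0, 0.001, -0.002, -0.0]
ft_force: [0.1, 1.0, 0.5]
grip_width: 0.0468
finger_force: 0.0
```

```bash
python3 - <<'E'
from h import *
go([0.488,-0.0125,0.041],0)
E
```

```text
t 4.2 tcp [ 0.4839 -0.0143  0.126 ] j [-0.14 -0.12  1.91 -0.    1.35  1.43] w 0.0468
shift mm [ 4.5 -1.7 85. ] turn [-0.   0.3  0.1] shift in final axes [ 4.1 -1.8 85. ]
```

{"api": "drive_tool", "payload": {
  "motion": [
    {"claw": 0.0, "dx": 0.004, "dy": -0.0015, "dz": 0.03, "ax": 0, "ay": 0, "az": 0},
    {"claw": 0.0, "dx": 0, "dy": 0, "dz": 0.03, "ax": 0, "ay": 0, "az": 0},
    {"claw": 0.0, "dx": 0, "dy": 0, "dz": 0.025, "ax": 0, "ay": 0, "az": 0},
    {"claw": 0.0, "dx": 0, "dy": 0, "dz": 0, "ax": 0, "ay": 0, "az": 0},
    {"claw": -1, "dx": 0, "dy": 0, "dz": 0, "ax": 0, "ay": 0, "az": 0},
    {"claw": -1, "dx": 0, "dy": 0, "dz": 0, "ax": 0, "ay": 0, "az": 0},
    {"claw": -1, "dx": 0, "dy": 0, "dz": 0, "ax": 0, "ay": 0, "az": 0},
    {"claw": -1, "dx": 0, "dy": 0, "dz": 0, "ax": 0, "ay": 0, "az": 0}
  ],
  "newtons": 12
}}

```text
time_s: 5.2
eef_pos: [0.491, -0.0122, 0.0445]
orientation: [1.0, 0.002, 0.001, 0.0]
ft_force: [-1.4, -0.4, 6.1]
grip_width: 0.0237
finger_force: 12.0
```

```bash
python3 - <<'E'
from h import *
go([0.478,0.2206,0.12],0)
E
```

```text
t 5.2 tcp [ 0.491  -0.0122  0.0445] j [-0.13 -0.01  1.96 -0.    1.18  1.44] w 0.0237
shift mm [ -12.  -232.9  -75.6] turn [ 0.  -0.1  0.2] shift in final axes [ -13.  -232.8  -75.5]
```

{"api": "drive_tool", "payload": {
  "motion": [
    {"claw": -1, "dx": 0, "dy": 0, "dz": -0.02, "ax": 0, "ay": 0, "az": 0},
    {"claw": -1, "dx": 0, "dy": 0, "dz": -0.035, "ax": 0, "ay": 0, "az": 0},
    {"claw": -1, "dx": 0, "dy": 0, "dz": -0.035, "ax": 0, "ay": 0, "az": 0},
    {"claw": -1, "dx": -0.003, "dy": -0.04, "dz": 0, "ax": 0, "ay": 0, "az": 0},
    {"claw": -1, "dx": -0.003, "dy": -0.05, "dz": 0, "ax": 0, "ay": 0, "az": 0},
    {"claw": -1, "dx": -0.003, "dy": -0.05, "dz": 0, "ax": 0, "ay": 0, "az": 0},
    {"claw": -1, "dx": -0.003, "dy": -0.05, "dz": 0, "ax": 0, "ay": 0, "az": 0},
    {"claw": -1, "dx": -0.001, "dy": -0.04, "dz": 0, "ax": 0, "ay": 0, "az": 0},
    {"claw": -1, "dx": 0, "dy": 0, "dz": 0, "ax": 0, "ay": 0, "az": 0}
  ]
}}

```text
time_s: 6.32
eef_pos: [0.4755, 0.2203, 0.1332]
orientation: [1.0, 0.004, -0.0, -0.0]
ft_force: [-0.2, -0.8, 0.8]
grip_width: 0.0239
finger_force: 12.0
```

```bash
python3 - <<'E'
from h import *
go([0.478,0.2206,0.0345],0); print(r.get_obs()['ft_force'])
im,d=r.read_camera('scene'); X=cloud('scene',d); hsv=cv2.cvtColor(im,cv2.COLOR_RGB2HSV)
s=((hsv[...,0]<8)|(hsv[...,0]>172))&(hsv[...,1]>120)&(X[...,2]>.04)&(abs(X[...,1]-.22)<.06)&(abs(X[...,0]-.48)<.06); P=X[s]
print(s.sum(),P.min(0),P.max(0))
v,u=np.where(s); 
if len(u): cv2.imwrite('pics/held.png',cv2.resize(im[v.mean().astype(int)-60:v.mean().astype(int)+60,u.mean().astype(int)-80:u.mean().astype(int)+80,::-1],None,fx=4,fy=4))
E
```

```text
t 6.33 tcp [0.4755 0.2203 0.1332] j [ 0.34 -0.02  1.8   0.    1.36  1.9 ] w 0.0239
shift mm [ 2.5 -0.2 98.7] turn [-0.   0.   0.4] shift in final axes [ 2.5 -0.3 98.7]
[-0.15060009 -0.84018218  0.75943771]
173 [0.45680568 0.20715061 0.10330582] [0.48270891 0.2486593  0.31859734]
```

View pics/held.png

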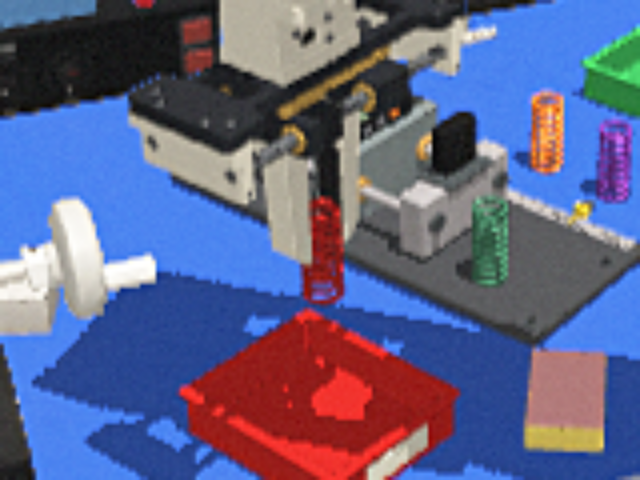

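The crop shows the red spring upright between the fingers, above the red tray, with green still on the bed.

{"api": "drive_tool", "payload": {
  "motion": [
    {"claw": -1, "dx": 0.0025, "dy": 0, "dz": 0.04, "ax": 0, "ay": 0, "az": 0},
    {"claw": -1, "dx": 0, "dy": 0, "dz": 0.035, "ax": 0, "ay": 0, "az": 0},
    {"claw": -1, "dx": 0, "dy": 0, "dz": 0.015, "ax": 0, "ay": 0, "az": 0},
    {"claw": -1, "dx": 0, "dy": 0, "dz": 0.005, "ax": 0, "ay": 0, "az": 0},
    {"claw": -1, "dx": 0, "dy": 0, "dz": 0, "ax": 0, "ay": 0, "az": 0},
    {"claw": -1, "dx": 0, "dy": 0, "dz": 0, "ax": 0, "ay": 0, "az": 0}
  ]
}}

```text
time_s: 7.12
eef_pos: [0.477, 0.2151, 0.0372]
orientation: [1.0, 0.001, -0.002, 0.002]
ft_force: [-5.3, -10.7, -3.1]
grip_width: 0.0241
finger_force: 12.0
```

```bash
python3 - <<'E'
from h import *
go([0.478,0.2206,0.0345],0); o=r.get_obs(); print(o['ft_force'],o['wrist_torque'])
im,d=r.read_camera('scene'); X=cloud('scene',d)
d0=np.load('scene_d.npy'); X0=cloud('scene',d0)
x,y,z=[X0[...,i] for i in range(3)]
s=(x>.3)&(x<.62)&(y>.27)&(y<.42)&(z>.03)&(z<.4)&(d0>0)
v,u=np.where(s); print(s.sum(),X0[s].min(0) if s.any() else 0,X0[s].max(0) if s.any() else 0)
for a in np.arange(.27,.42,.03):
    q=X0[s&(y>a)&(y<a+.03)]; print(round(a,2),len(q),np.round(q.min(0),3) if len(q) else '',np.round(q.max(0),3) if len(q) else '')
cv2.imwrite('pics/place.png',cv2.resize(im[190:310,180:340,::-1],None,fx=4,fy=4))
E
```

```text
t 7.12 tcp [0.477  0.2151 0.0372] j [ 0.33  0.1   1.87 -0.    1.18  1.9 ] w 0.0241
shift mm [ 1.1 -5.5  2.7] turn [0.2 0.2 0.1] shift in final axes [ 1.  -5.5  2.7]
[ -5.29406846 -10.71730278  -3.11545212] [-0.89300492  0.4032747   0.30956503]
1488 [0.41865687 0.27007633 0.03006788] [0.61962014 0.41997999 0.20787369]
0.27 79 [0.419 0.27  0.03 ] [0.54  0.278 0.036]
0.3 62 [0.499 0.311 0.151] [0.52  0.329 0.164]
0.33 224 [0.489 0.331 0.146] [0.619 0.36  0.208]
0.36 423 [0.491 0.36  0.146] [0.62  0.39  0.205]
0.39 700 [0.479 0.39  0.042] [0.62  0.42  0.205]
```

View pics/place.png

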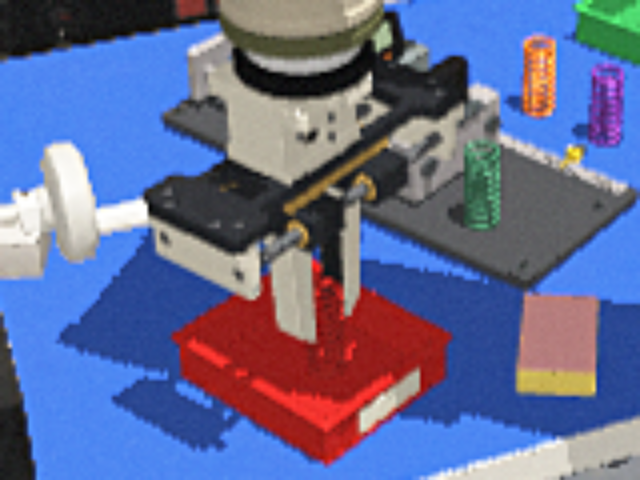

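The crop shows the gripper body touching the machine's white knob, crop (130,215), while the spring hangs in the tray. I'll back off 11 mm to the right and then set it down.

{"api": "drive_tool", "payload": {
  "motion": [
    {"claw": -1, "dx": 0, "dy": 0.006, "dz": 0, "ax": 0, "ay": 0, "az": 0},
    {"claw": -1, "dx": 0, "dy": 0.006, "dz": 0, "ax": 0, "ay": 0, "az": 0},
    {"claw": -1, "dx": 0, "dy": 0, "dz": 0.001, "ax": 0, "ay": 0, "az": 0},
    {"claw": -1, "dx": 0, "dy": 0, "dz": 0, "ax": 0, "ay": 0, "az": 0}
  ]
}}

```text
time_s: 7.68
eef_pos: [0.479, 0.2059, 0.0375]
orientation: [1.0, 0.002, 0.0, -0.0]
ft_force: [-0.0, -0.1, -0.5]
grip_width: 0.0239
finger_force: 12.0
```

{"api": "drive_tool", "payload": {
  "motion": [
    {"claw": -1, "dx": 0, "dy": 0, "dz": 0.002, "ax": 0, "ay": 0, "az": 0},
    {"claw": -1, "dx": 0, "dy": 0, "dz": 0.001, "ax": 0, "ay": 0, "az": 0},
    {"claw": -1, "dx": 0, "dy": 0, "dz": 0, "ax": 0, "ay": 0, "az": 0},
    {"claw": -1, "dx": 0, "dy": 0, "dz": 0, "ax": 0, "ay": 0, "az": 0}
  ]
}}

```text
time_s: 8.18
eef_pos: [0.4788, 0.206, 0.0345]
orientation: [1.0, 0.002, 0.0, -0.0]
ft_force: [-1.4, -0.8, 5.2]
grip_width: 0.0237
finger_force: 12.0
```

{"api": "drive_tool", "payload": {
  "motion": [
    {"claw": -0.2, "dx": 0, "dy": 0, "dz": 0, "ax": 0, "ay": 0, "az": 0},
    {"claw": -0.2, "dx": 0, "dy": 0, "dz": 0, "ax": 0, "ay": 0, "az": 0},
    {"claw": -0.2, "dx": 0, "dy": 0, "dz": -0.02, "ax": 0, "ay": 0, "az": 0},
    {"claw": -0.2, "dx": 0, "dy": 0, "dz": -0.04, "ax": 0, "ay": 0, "az": 0},
    {"claw": -0.2, "dx": 0, "dy": 0.02, "dz": -0.04, "ax": 0, "ay": 0, "az": 0},
    {"claw": 0, "dx": 0, "dy": 0.045, "dz": 0, "ax": 0, "ay": 0, "az": 0},
    {"claw": 0, "dx": 0, "dy": 0.045, "dz": 0, "ax": 0, "ay": 0, "az": 0},
    {"claw": 0, "dx": 0.004, "dy": 0.04, "dz": 0, "ax": 0, "ay": 0, "az": 0},
    {"claw": 0, "dx": 0, "dy": 0, "dz": 0, "ax": 0, "ay": 0, "az": 0}
  ]
}}

```text
time_s: 9.3
eef_pos: [0.4833, 0.0538, 0.1341]
orientation: [1.0, -0.0, 0.0, 0.0]
ft_force: [-0.7, -0.0, -0.1]
grip_width: 0.0463
finger_force: 0.0
```

```bash
cat > spr.py <<'E'
from h import *
def spring(name,cx,cy,z0):
    for cam in ['side','scene']:
        im,d=r.read_camera(cam); X=cloud(cam,d); hsv=cv2.cvtColor(im,cv2.COLOR_RGB2HSV)
        s=(X[...,2]>z0)&(X[...,2]<.085)&(np.hypot(X[...,0]-cx,X[...,1]-cy)<.05)
        P=X[s]; print(name,cam,s.sum(),np.round(np.r_[P.min(0),P.max(0)],3) if s.any() else '')
        print([(np.round(q['position'],3).tolist(),round(q['conf'],2)) for q in r.pinpoint(name,cam)][:4])
E
python3 - <<'E'
from spr import *
go([0.4836,0.0515,0.043],0)
spring('red_spring',.479,.206,.038); spring('green_spring',.483,.052,.02)
E
```

```text
t 9.3 tcp [0.4833 0.0538 0.1341] j [ 0.01 -0.12  1.9  -0.    1.37  1.58] w 0.0463
shift mm [ 0.3  2.2 91.1] turn [ 0. -0. -0.] shift in final axes [ 0.3  2.3 91.1]
red_spring side 47 [0.463 0.19  0.04  0.483 0.216 0.062]
[([0.55, -0.105, 0.002], 0.72), ([0.478, 0.203, 0.003], 0.57), ([0.484, -0.1, 0.002], 0.51)]
red_spring scene 91 [0.462 0.195 0.038 0.485 0.219 0.063]
[([0.55, -0.105, 0.001], 0.66), ([0.477, 0.207, 0.005], 0.57), ([0.488, -0.094, -0.002], 0.44)]
green_spring side 168 [0.47  0.026 0.02  0.532 0.068 0.072]
[([0.481, 0.054, 0.012], 0.57)]
green_spring scene 311 [0.469 0.02  0.02  0.532 0.07  0.079]
[([0.479, 0.054, 0.013], 0.57)]
```

Red stands upright in its tray (top at 62 mm). Next is green.

{"api": "drive_tool", "payload": {
  "motion": [
    {"claw": 0.0, "dx": 0, "dy": 0.001, "dz": 0.035, "ax": 0, "ay": 0, "az": 0},
    {"claw": 0.0, "dx": 0, "dy": 0, "dz": 0.035, "ax": 0, "ay": 0, "az": 0},
    {"claw": 0.0, "dx": 0, "dy": 0, "dz": 0.02, "ax": 0, "ay": 0, "az": 0},
    {"claw": 0.0, "dx": 0, "dy": 0, "dz": 0, "ax": 0, "ay": 0, "az": 0},
    {"claw": -1, "dx": 0, "dy": 0, "dz": 0, "ax": 0, "ay": 0, "az": 0},
    {"claw": -1, "dx": 0, "dy": 0, "dz": 0, "ax": 0, "ay": 0, "az": 0},
    {"claw": -1, "dx": 0, "dy": 0, "dz": 0, "ax": 0, "ay": 0, "az": 0},
    {"claw": -1, "dx": 0, "dy": 0, "dz": 0, "ax": 0, "ay": 0, "az": 0}
  ]
}}

```text
time_s: 10.7
eef_pos: [0.484, 0.0547, 0.0451]
orientation: [1.0, 0.002, 0.001, 0.0]
ft_force: [-0.3, -1.7, 3.6]
grip_width: 0.0245
finger_force: 11.9
```

{"api": "drive_tool", "payload": {
  "motion": [
    {"claw": -1, "dx": 0, "dy": 0, "dz": -0.025, "ax": 0, "ay": 0, "az": 0},
    {"claw": -1, "dx": 0, "dy": 0, "dz": -0.04, "ax": 0, "ay": 0, "az": 0},
    {"claw": -1, "dx": 0, "dy": 0, "dz": -0.035, "ax": 0, "ay": 0, "az": 0},
    {"claw": -1, "dx": 0.005, "dy": 0.045, "dz": 0, "ax": 0, "ay": 0, "az": 0},
    {"claw": -1, "dx": 0.005, "dy": 0.055, "dz": 0, "ax": 0, "ay": 0, "az": 0},
    {"claw": -1, "dx": 0.007, "dy": 0.055, "dz": 0, "ax": 0, "ay": 0, "az": 0},
    {"claw": -1, "dx": 0.007, "dy": 0.055, "dz": 0, "ax": 0, "ay": 0, "az": 0},
    {"claw": -1, "dx": 0.008, "dy": 0.055, "dz": 0, "ax": 0, "ay": 0, "az": 0},
    {"claw": -1, "dx": 0.007, "dy": 0.04, "dz": 0, "ax": 0, "ay": 0, "az": 0},
    {"claw": -1, "dx": 0, "dy": 0, "dz": 0, "ax": 0, "ay": 0, "az": 0}
  ]
}}

```text
time_s: 11.95
eef_pos: [0.5229, -0.2526, 0.1438]
orientation: [1.0, -0.0, -0.0, 0.0]
ft_force: [0.1, -0.7, -1.1]
grip_width: 0.0236
finger_force: 12.0
```

```bash
python3 - <<'E'
from spr import *
go([0.523,-0.25,0.0351],0); print(r.get_obs()['ft_force'])
im,d=r.read_camera('side'); cv2.imwrite('pics/g.png',cv2.resize(im[150:300,240:440,::-1],None,fx=4,fy=4))
E
```

```text
t 11.95 tcp [ 0.5229 -0.2526  0.1438] j [-0.54  0.13  1.63 -0.    1.38  1.03] w 0.0236
shift mm [  0.2  -2.6 108.7] turn [ 0.  0. -0.] shift in final axes [ 1.000e-01 -2.600e+00  1.087e+02]
[ 0.08363933 -0.69469224 -1.06138452]
```

View pics/g.png

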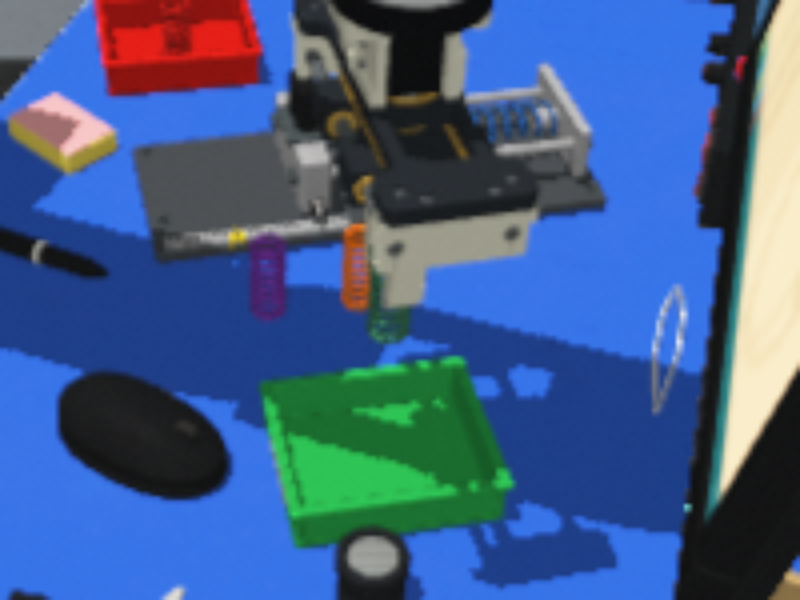

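The crop shows the green spring hanging upright at crop (390,320), above the green tray, and the red one standing in the red tray.

{"api": "drive_tool", "payload": {
  "motion": [
    {"claw": -1, "dx": 0, "dy": -0.002, "dz": 0.04, "ax": 0, "ay": 0, "az": 0},
    {"claw": -1, "dx": 0, "dy": 0, "dz": 0.04, "ax": 0, "ay": 0, "az": 0},
    {"claw": -1, "dx": 0, "dy": 0, "dz": 0.02, "ax": 0, "ay": 0, "az": 0},
    {"claw": -1, "dx": 0, "dy": 0, "dz": 0.006, "ax": 0, "ay": 0, "az": 0},
    {"claw": -1, "dx": 0, "dy": 0, "dz": 0.002, "ax": 0, "ay": 0, "az": 0},
    {"claw": -1, "dx": 0, "dy": 0, "dz": 0, "ax": 0, "ay": 0, "az": 0},
    {"claw": -1, "dx": 0, "dy": 0, "dz": 0, "ax": 0, "ay": 0, "az": 0}
  ]
}}

```text
time_s: 12.88
eef_pos: [0.524, -0.2485, 0.0375]
orientation: [1.0, 0.002, 0.001, 0.001]
ft_force: [0.2, 1.1, -1.5]
grip_width: 0.0237
finger_force: 12.0
```

{"api": "drive_tool", "payload": {
  "motion": [
    {"claw": -1, "dx": 0, "dy": 0, "dz": 0.0015, "ax": 0, "ay": 0, "az": 0},
    {"claw": -1, "dx": 0, "dy": 0, "dz": 0.001, "ax": 0, "ay": 0, "az": 0},
    {"claw": -1, "dx": 0, "dy": 0, "dz": 0, "ax": 0, "ay": 0, "az": 0},
    {"claw": -1, "dx": 0, "dy": 0, "dz": 0, "ax": 0, "ay": 0, "az": 0}
  ]
}}

```text
time_s: 13.38
eef_pos: [0.5239, -0.2487, 0.035]
orientation: [1.0, 0.002, 0.001, 0.001]
ft_force: [-1.6, -0.7, 6.5]
grip_width: 0.0236
finger_force: 12.0
```

{"api": "drive_tool", "payload": {
  "motion": [
    {"claw": 0, "dx": 0, "dy": 0, "dz": 0, "ax": 0, "ay": 0, "az": 0},
    {"claw": 0, "dx": 0, "dy": 0, "dz": 0, "ax": 0, "ay": 0, "az": 0},
    {"claw": 0, "dx": 0, "dy": 0, "dz": -0.02, "ax": 0, "ay": 0, "az": 0},
    {"claw": 0, "dx": 0, "dy": 0, "dz": -0.05, "ax": 0, "ay": 0, "az": 0},
    {"claw": 0, "dx": 0, "dy": 0, "dz": -0.05, "ax": 0, "ay": 0, "az": 0},
    {"claw": 0, "dx": 0.003, "dy": -0.055, "dz": -0.02, "ax": 0, "ay": 0, "az": 0},
    {"claw": 0, "dx": 0.003, "dy": -0.055, "dz": 0, "ax": 0, "ay": 0, "az": 0},
    {"claw": 0, "dx": 0.003, "dy": -0.055, "dz": 0, "ax": 0, "ay": 0, "az": 0},
    {"claw": 0, "dx": 0.003, "dy": -0.055, "dz": 0, "ax": 0, "ay": 0, "az": 0},
    {"claw": 0, "dx": 0, "dy": -0.045, "dz": 0, "ax": 0, "ay": 0, "az": 0}
  ]
}}

```text
time_s: 14.62
eef_pos: [0.5345, 0.0192, 0.1754]
orientation: [1.0, 0.002, 0.001, -0.0]
ft_force: [0.9, 0.3, 0.1]
grip_width: 0.0469
finger_force: 0.0
```

{"api": "drive_tool", "payload": {
  "motion": [
    {"claw": -0.14, "dx": 0, "dy": 0, "dz": 0, "ax": 0, "ay": 0, "az": -10},
    {"claw": -0.14, "dx": 0, "dy": 0, "dz": 0, "ax": 0, "ay": 0, "az": -10},
    {"claw": -0.14, "dx": 0, "dy": 0, "dz": 0, "ax": 0, "ay": 0, "az": -10},
    {"claw": -0.14, "dx": 0, "dy": 0, "dz": 0, "ax": 0, "ay": 0, "az": -10},
    {"claw": -0.14, "dx": 0, "dy": 0, "dz": 0, "ax": 0, "ay": 0, "az": -10},
    {"claw": -0.14, "dx": 0, "dy": 0, "dz": 0, "ax": 0, "ay": 0, "az": -10},
    {"claw": -0.14, "dx": 0, "dy": 0, "dz": 0, "ax": 0, "ay": 0, "az": -10},
    {"claw": -0.14, "dx": 0, "dy": 0, "dz": 0, "ax": 0, "ay": 0, "az": -10},
    {"claw": -0.14, "dx": 0, "dy": 0, "dz": 0, "ax": 0, "ay": 0, "az": -10},
    {"claw": -0.14, "dx": 0, "dy": 0, "dz": 0, "ax": 0, "ay": 0, "az": 0}
  ]
}}

```text
time_s: 15.88
eef_pos: [0.5346, 0.0171, 0.175]
orientation: [0.706, 0.708, 0.0, 0.0]
ft_force: [-0.4, 1.2, -0.1]
grip_width: 0.0401
finger_force: 0.0
```

```bash
python3 - <<'E'
from spr import *
go([0.538,0.020,0.070],np.pi/2)
spring('red_spring',.479,.206,.038); spring('green_spring',.524,-.249,.038)
for c in ['side','scene']:
  for n in ['grip','pointer','mark']: print(c,n,[(np.round(q['position'],4).tolist(),round(q['conf'],2)) for q in r.pinpoint(n,c)][:2])
im,d=r.read_camera('side'); cv2.imwrite('pics/s2.png',cv2.resize(im[140:290,240:440,::-1],None,fx=4,fy=4))
E
```

```text
t 15.88 tcp [0.5346 0.0171 0.175 ] j [-0.06 -0.02  1.73  0.    1.44 -0.07] w 0.0401
shift mm [  2.9   3.3 105. ] turn [0.1 0.  0.1] shift in final axes [  2.9   3.4 105. ]
red_spring side 49 [0.463 0.191 0.038 0.483 0.218 0.062]
[([0.548, -0.105, 0.001], 0.69), ([0.486, -0.103, 0.003], 0.68), ([0.478, 0.204, 0.003], 0.51)]
red_spring scene 91 [0.462 0.195 0.038 0.488 0.218 0.062]
[([0.477, 0.208, 0.005], 0.71), ([0.551, -0.105, 0.0], 0.71), ([0.486, -0.096, 0.001], 0.52)]
green_spring side 104 [ 0.509 -0.262  0.038  0.533 -0.239  0.062]
[([0.527, -0.251, 0.005], 0.75)]
green_spring scene 53 [ 0.512 -0.263  0.038  0.533 -0.232  0.061]
[([0.521, -0.246, 0.004], 0.54)]
side grip [([0.5406, 0.0191, 0.0817], 0.86)]
side pointer [([0.5395, -0.0386, 0.0243], 0.91), ([0.5194, -0.2477, 0.0013], 0.61)]
side mark []
scene grip [([0.5397, 0.0189, 0.0838], 0.95), ([0.4749, 0.2054, 0.0038], 0.53)]
scene pointer []
scene mark [([0.4792, -0.0382, 0.0212], 0.36)]
```

View pics/s2.png

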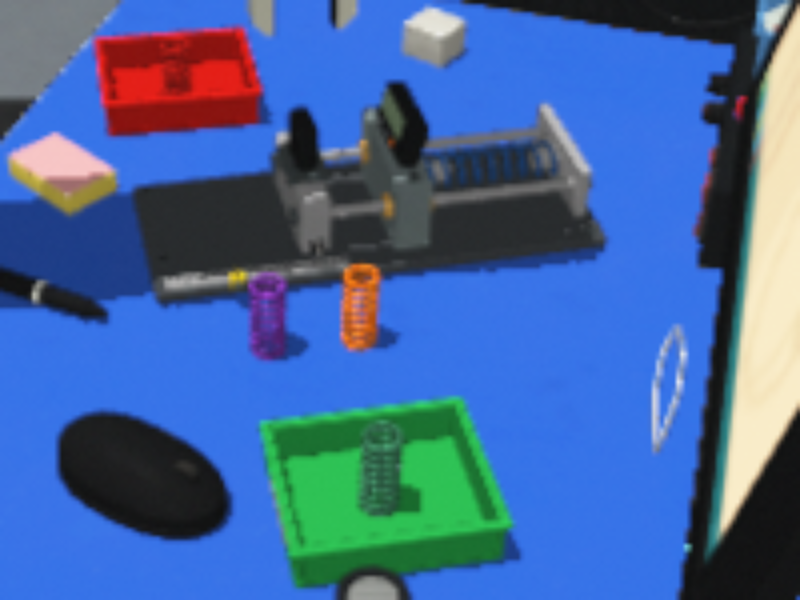

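Both springs stand upright in their own trays. Next I'll take the grip, one finger in front and one behind.

{"api": "drive_tool", "payload": {
  "motion": [
    {"claw": -0.14, "dx": 0.003, "dy": 0.004, "dz": 0.03, "ax": 0, "ay": 0, "az": 0},
    {"claw": -0.14, "dx": 0, "dy": 0, "dz": 0.035, "ax": 0, "ay": 0, "az": 0},
    {"claw": -0.14, "dx": 0, "dy": 0, "dz": 0.025, "ax": 0, "ay": 0, "az": 0},
    {"claw": -0.14, "dx": 0, "dy": 0, "dz": 0.013, "ax": 0, "ay": 0, "az": 0},
    {"claw": -0.14, "dx": 0, "dy": 0, "dz": 0, "ax": 0, "ay": 0, "az": 0},
    {"claw": -1, "dx": 0, "dy": 0, "dz": 0, "ax": 0, "ay": 0, "az": 0},
    {"claw": -1, "dx": 0, "dy": 0, "dz": 0, "ax": 0, "ay": 0, "az": 0},
    {"claw": -1, "dx": 0, "dy": 0, "dz": 0, "ax": 0, "ay": 0, "az": 0},
    {"claw": -1, "dx": 0, "dy": 0, "dz": 0, "ax": 0, "ay": 0, "az": 0}
  ],
  "newtons": 40
}}

```text
time_s: 17.75
eef_pos: [0.5371, 0.0201, 0.0714]
orientation: [0.706, 0.708, -0.001, -0.001]
ft_force: [-11.1, -0.5, 9.3]
grip_width: 0.0161
finger_force: 40.0
```

```bash
cat > pm.py <<'E'
from h import *
go([0.4,0,0],np.pi/2); o=r.get_obs(); print('ft',o['ft_force'],o['finger_force'])
def yellow(cam,im,X):
    hsv=cv2.cvtColor(im,cv2.COLOR_RGB2HSV)
    m=(abs(hsv[...,0].astype(int)-28)<7)&(hsv[...,1]>110)&(hsv[...,2]>110)&(abs(X[...,0]-.478)<.03)&(abs(X[...,1]+.04)<.03)
    P=X[m]; print(cam,'yellow',m.sum(),np.round(np.r_[P.min(0),P.max(0),P.mean(0)],4) if m.any() else '')
for c in ['side','scene','wrist']:
    o=r.get_obs(); im,d=r.read_camera(c); cv2.imwrite(f'pics/pm_{c}.png',im[...,::-1]); X=wcloud(d,o) if c=='wrist' else cloud(c,d); yellow(c,im,X)
    for n in ['grip','pointer','mark']: print(c,n,[(np.round(q['position'],4).tolist(),round(q['conf'],2)) for q in r.pinpoint(n,c)][:2])
E
python3 pm.py
```

```text
t 17.75 tcp [0.5371 0.0201 0.0714] j [-0.06  0.09  1.81 -0.    1.24 -0.06] w 0.0161
shift mm [ -19.6 -137.    71.8] turn [-0.1  0.   0.2] shift in final axes [ -20.1 -137.1   71.4]
ft [-11.12008766  -0.54604883   9.30625304] 39.99479055404663
side yellow 14 [ 0.4711 -0.0539  0.0096  0.48   -0.0296  0.0256  0.4754 -0.0464  0.0207]
side grip [([0.536, 0.0184, 0.0806], 0.68)]
side pointer [([0.5425, -0.0367, 0.0244], 0.7), ([0.4962, -0.3365, 0.0002], 0.4)]
side mark []
scene yellow 14 [ 0.4727 -0.0499  0.0143  0.481  -0.0336  0.0251  0.4768 -0.0419  0.0197]
scene grip [([0.5391, 0.0213, 0.0827], 0.92)]
scene pointer [([0.5365, -0.0362, 0.025], 0.93)]
scene mark [([0.4784, -0.0395, 0.0201], 0.58)]
wrist yellow 0 
wrist grip [([0.5395, 0.0164, 0.0828], 0.69)]
wrist pointer []
wrist mark []
```

{"api": "drive_tool", "payload": {
  "motion": [
    {"claw": -1, "dx": 0, "dy": -0.006, "dz": 0, "ax": 0, "ay": 0, "az": 0},
    {"claw": -1, "dx": 0, "dy": -0.008, "dz": 0, "ax": 0, "ay": 0, "az": 0},
    {"claw": -1, "dx": 0, "dy": -0.008, "dz": 0, "ax": 0, "ay": 0, "az": 0},
    {"claw": -1, "dx": 0, "dy": -0.008, "dz": 0, "ax": 0, "ay": 0, "az": 0},
    {"claw": -1, "dx": 0, "dy": -0.008, "dz": 0, "ax": 0, "ay": 0, "az": 0},
    {"claw": -1, "dx": 0, "dy": -0.008, "dz": 0, "ax": 0, "ay": 0, "az": 0},
    {"claw": -1, "dx": 0, "dy": 0, "dz": 0, "ax": 0, "ay": 0, "az": 0},
    {"claw": -1, "dx": 0, "dy": 0, "dz": 0, "ax": 0, "ay": 0, "az": 0}
  ],
  "newtons": 50
}}

```text
time_s: 19.35
eef_pos: [0.4944, 0.0203, 0.0715]
orientation: [0.706, 0.708, 0.002, 0.002]
ft_force: [11.7, 1.3, -8.3]
grip_width: 0.0162
finger_force: 50.0
```

```bash
python3 pm.py; python3 - <<'E'
from h import *
a=[]
for c in ['side','scene']:
    p=r.camera_params(c); im=cv2.imread(f'pics/pm_{c}.png')
    q=np.array(p['R'])@[.483,-.04,.022]+p['t']; u=int(p['fx']*q[0]/q[2]+p['cx']); v=int(p['fy']*q[1]/q[2]+p['cy']); print(c,u,v,q[2],p['fx'])
    a.append(cv2.resize(im[v-15:v+15,u-25:u+25],(800,290)if 0 else (600,290),interpolation=cv2.INTER_CUBIC))
cv2.imwrite('pics/pm_crop.png',np.vstack(a))
E
```

```text
t 19.35 tcp [0.4944 0.0203 0.0715] j [-0.06 -0.04  1.94  0.    1.23 -0.07] w 0.0162
shift mm [-20.  -94.8  71. ] turn [ 0.3 -0.   0.2] shift in final axes [-20.3 -94.4  71.5]
ft [11.67282495  1.31803123 -8.29103574] 50.03781080245972
side yellow 16 [ 0.4714 -0.0547  0.0109  0.4844 -0.0318  0.0246  0.4764 -0.0456  0.0201]
side grip [([0.4956, 0.0171, 0.0821], 0.93)]
side pointer [([0.4979, -0.0385, 0.0254], 0.82)]
side mark [([0.4963, -0.0356, 0.025], 0.26)]
scene yellow 14 [ 0.4724 -0.053   0.0145  0.4811 -0.0288  0.0224  0.4767 -0.0419  0.0197]
scene grip [([0.4947, 0.0197, 0.0842], 0.68)]
scene pointer [([0.4936, -0.0355, 0.0224], 0.69), ([0.5643, 0.0264, -0.0019], 0.68)]
scene mark [([0.4787, -0.0379, 0.0207], 0.44)]
wrist yellow 0 
wrist grip [([0.4967, 0.0161, 0.0834], 0.93), ([0.5641, 0.0179, -0.0017], 0.37)]
wrist pointer []
wrist mark []
side 300 206 1.0315456255025763 379.0133982575322
scene 320 227 1.253609317242185 456.7230992160702
```

View pics/pm_crop.png

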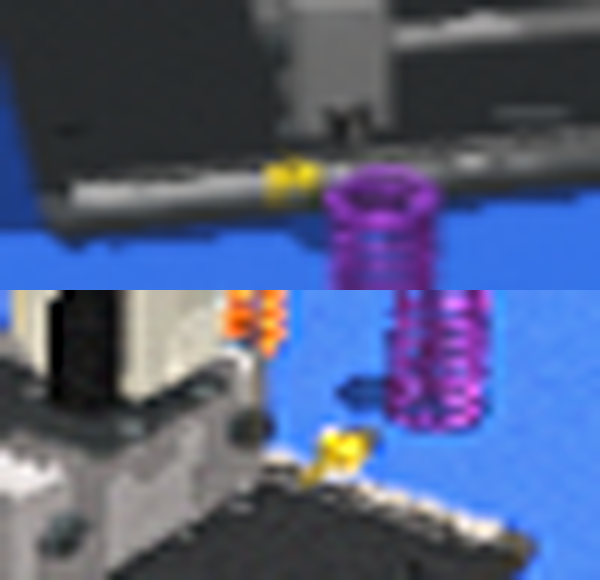

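Side part of the crop: tab with its line at (293,172), crosshead with the black pointer foot at (348,120). The scene part shows the tab at (340,450). Pulled 42.7 mm so far, and the pointer is still about 15 mm short. I'll refine the pull length from the earlier top view.

```bash
python3 - <<'E'
from h import *
X=np.load('w1X.npy'); im=np.load('w1im.npy')
print(im[62:132,322:340].mean(2).astype(int)[::1].tolist().__str__().replace('], [','\n'))
hsv=cv2.cvtColor(im,cv2.COLOR_RGB2HSV); m=(abs(hsv[...,0].astype(int)-28)<8)&(hsv[...,1]>80); m[:,:300]=0;m[:,360:]=0;m[:110]=0;m[140:]=0
print('yellow',np.argwhere(m).tolist())
print(np.round(X[62:132:6,331],4))
cv2.imwrite('pics/top.png',cv2.resize(im[62:137,290:365,::-1],None,fx=8,fy=8,interpolation=cv2.INTER_CUBIC))
E
```

```text
[[75, 75, 78, 73, 76, 75, 76, 74, 74, 75, 70, 80, 93, 102, 100, 103, 99, 105
79, 77, 75, 72, 70, 75, 71, 75, 75, 73, 73, 78, 92, 97, 101, 102, 99, 97
78, 74, 75, 76, 74, 74, 74, 71, 73, 73, 75, 79, 92, 102, 103, 97, 101, 106
77, 75, 77, 67, 75, 73, 73, 72, 71, 71, 69, 80, 90, 98, 101, 101, 99, 104
75, 74, 78, 80, 76, 80, 78, 75, 80, 71, 71, 79, 88, 101, 102, 102, 101, 100
71, 85, 101, 99, 98, 102, 93, 90, 90, 86, 76, 79, 94, 99, 99, 102, 100, 99
85, 100, 123, 125, 127, 122, 121, 120, 119, 102, 83, 85, 93, 99, 101, 101, 97, 100
77, 109, 133, 141, 134, 139, 138, 137, 134, 113, 88, 88, 96, 101, 101, 99, 103, 100
83, 102, 124, 133, 128, 127, 128, 131, 134, 114, 91, 82, 98, 101, 105, 99, 104, 96
81, 103, 120, 126, 119, 121, 120, 131, 132, 120, 88, 83, 97, 101, 104, 102, 101, 102
78, 110, 133, 136, 132, 131, 136, 138, 138, 120, 90, 83, 97, 102, 105, 103, 100, 99
80, 106, 128, 133, 132, 136, 140, 143, 140, 119, 89, 82, 97, 103, 102, 106, 102, 99
77, 103, 122, 122, 128, 135, 140, 142, 136, 116, 88, 82, 98, 104, 101, 99, 103, 101
85, 117, 135, 136, 137, 136, 145, 143, 138, 111, 88, 82, 96, 10
[... 4822 characters left out ...]
182, 133, 130, 149, 158, 156, 156, 158, 156, 142, 119]]
yellow [[121, 331], [121, 332], [122, 331], [122, 332], [122, 333], [123, 329], [123, 330], [123, 331], [123, 332], [123, 333], [123, 334], [124, 329], [124, 330], [124, 331], [124, 332], [124, 333], [124, 334], [125, 330], [125, 331], [125, 332], [125, 333], [125, 334], [126, 330], [126, 331], [126, 332], [126, 333]]
[[ 0.5664 -0.0403  0.0149]
 [ 0.5584 -0.0407  0.0137]
 [ 0.5496 -0.0409  0.0165]
 [ 0.5415 -0.0413  0.0153]
 [ 0.5331 -0.0416  0.0146]
 [ 0.5247 -0.042   0.0136]
 [ 0.516  -0.0423  0.0139]
 [ 0.5072 -0.0426  0.0148]
 [ 0.4984 -0.043   0.0145]
 [ 0.4895 -0.0433  0.0145]
 [ 0.4803 -0.0435  0.0247]
 [ 0.4714 -0.0441  0.011 ]]
```

View pics/top.png

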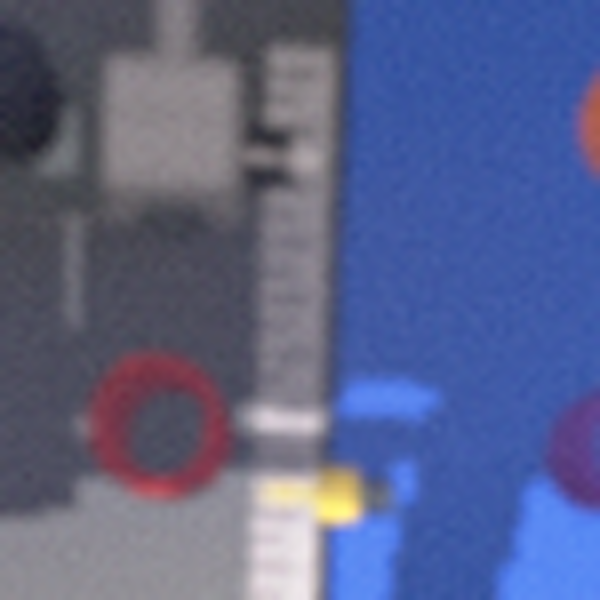

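Top crop: pointer's white line at (300,156), i.e. image row 81.45. The tab and its thin tongue are centred at (300,493), i.e. row about 123.6. I'll intersect both rays with the plane z = 23 mm.

```bash
python3 - <<'E'
from h import *
p=r.camera_params('wrist'); T=np.array(p['T_tool_cam'])
q=np.array([1.0,0.017,0.001,0.0]); R=Ro.from_quat(q).as_matrix(); e=np.array([.4008,-.0391,.3091])
def hit(u,v,z):
    d=R@T[:3,:3]@[(u-p['cx'])/p['fx'],(v-p['cy'])/p['fy'],1]; c=R@T[:3,3]+e; return c+d*(z-c[2])/d[2]
for z in (.021,.023,.025): print(z,hit(327.5,81.45,z),hit(330,123.6,z), hit(327.5,81.45,z)[0]-hit(330,123.6,z)[0], hit(332,122.8,z)[0], 'mm/px',(hit(330,124,z)-hit(330,123,z))[0])
E
```

```text
0.021 [ 0.53823972 -0.03716154  0.021     ] [ 0.47777332 -0.04316622  0.021     ] 0.0604663994584565 0.4790704789616736 mm/px -0.0014907187535378452
0.023 [ 0.53795401 -0.03716248  0.023     ] [ 0.4777536  -0.04314075  0.023     ] 0.06020040827425088 0.4790450556255136 mm/px -0.0014841610942407657
0.025 [ 0.5376683  -0.03716342  0.025     ] [ 0.47773388 -0.04311528  0.025     ] 0.05993441709004521 0.4790196322893536 mm/px -0.0014776034349436862
```

{"api": "drive_tool", "payload": {
  "motion": [
    {"claw": -1, "dx": 0, "dy": -0.004, "dz": 0, "ax": 0, "ay": 0, "az": 0},
    {"claw": -1, "dx": 0, "dy": -0.004, "dz": 0, "ax": 0, "ay": 0, "az": 0},
    {"claw": -1, "dx": 0, "dy": -0.004, "dz": 0, "ax": 0, "ay": 0, "az": 0},
    {"claw": -1, "dx": 0, "dy": -0.003, "dz": 0, "ax": 0, "ay": 0, "az": 0},
    {"claw": -1, "dx": 0, "dy": 0, "dz": 0, "ax": 0, "ay": 0, "az": 0},
    {"claw": -1, "dx": 0, "dy": 0, "dz": 0, "ax": 0, "ay": 0, "az": 0},
    {"claw": -1, "dx": 0, "dy": 0, "dz": 0, "ax": 0, "ay": 0, "az": 0}
  ]
}}

```text
time_s: 20.82
eef_pos: [0.4799, 0.0203, 0.0715]
orientation: [0.706, 0.708, 0.003, 0.002]
ft_force: [15.2, 2.7, -9.4]
grip_width: 0.0156
finger_force: 50.0
```

```bash
cp pics/pm_side.png side43.png; python3 pm.py; python3 - <<'E'
from h import *
# slide shift in the side image between 43 mm pull and now, and tab place
p=r.camera_params('side')
def pr(X): q=np.array(p['R'])@X+p['t']; return np.round([p['fx']*q[0]/q[2]+p['cx'],p['fy']*q[1]/q[2]+p['cy']],2)
for x in (.4765,.478,.4795,.495): print(x,'pointer',pr([x,-.038,.023]),'mark',pr([x,-.043,.023]))
im=cv2.imread('pics/pm_side.png')
print('gray'); print(im[196:216,284:308].mean(2).astype(int))
print('R-B'); print((im[...,2].astype(int)-im[...,0])[200:212,284:308])
E
```

```text
t 20.82 tcp [0.4799 0.0203 0.0715] j [-0.07 -0.08  1.98  0.    1.24 -0.07] w 0.0156
shift mm [-20.1 -80.4  71. ] turn [ 0.4 -0.   0.2] shift in final axes [-20.3 -79.9  71.5]
ft [15.16708617  2.65974575 -9.44515378] 50.04861831665039
side yellow 16 [ 0.4712 -0.0521  0.0118  0.4843 -0.0292  0.0254  0.4764 -0.0455  0.02  ]
side grip [([0.4811, 0.021, 0.0761], 0.59)]
side pointer [([0.4828, -0.0394, 0.0245], 0.87)]
side mark [([0.4808, 0.0195, 0.0815], 0.6), ([0.4823, 0.2206, 0.0012], 0.3)]
scene yellow 11 [ 0.4724 -0.0508  0.0161  0.4813 -0.0391  0.0235  0.4766 -0.0444  0.0204]
scene grip [([0.4831, 0.0209, 0.0816], 0.78)]
scene pointer [([0.4786, -0.0357, 0.0216], 0.88), ([0.481, 0.0214, 0.0836], 0.35)]
scene mark []
wrist yellow 0 
wrist grip [([0.4823, 0.0169, 0.085], 0.81)]
wrist pointer []
wrist mark []
0.4765 pointer [298.26 206.38] mark [298.6 207.5]
0.478 pointer [298.8  206.31] mark [299.14 207.43]
0.4795 pointer [299.34 206.24] mark [299.69 207.36]
0.495 pointer [304.92 205.52] mark [305.29 206.64]
gray
[[ 43  44  44  43  44  43  43  43  52  62  90 106 108 109 107 108 108 106
[... 2464 characters left out ...]
-4  -5  -5  -4  -4  -5  -4  -4  -5  -5  -3  -1  -2  -2   2  -1  -4
   -4  -5  -4  -5  -6  -4]
 [ -5  -5  -4  -4  -5  -5  -5  -4  -4  -4  -4  -4  -4  -5  12   5  -2  -5
   -3  -3  -3  -3  -2  -1]
 [ -5  -5  -4  -4  -4  -5  -5  -4  -4  -5  -3  -3  -2  -2  29  65  44   8
   -1  -1  -1  -1  -1   1]
 [ -5  -5  -2  -1  -2  -1  -1  -3  -2   1  -1  -1  -1 110 148 124 174  89
    0   0 -14 -28 -37 -33]
 [ -2  -2   0   1   0  -1   0   0   0   1  -1  -1   0 114 191 161 180  82
   -6 -30 -38 -32 -31 -27]
 [  1   2   0   0   1   1   1   1  -1  -1  -3  -1  -2  82 111  63  85  41
  -26 -34 -36 -36 -36 -42]
 [  2   1  -2  -3  -1  -1  -3  -4  -4  -5  -7  -5  -6  55  50   5   8   5
  -45 -39 -21 -22 -24 -29]]
```

Side image: the pointer line runs to about column 300.2 at the tab's row and the black line is at 299.0. That leaves about 3 mm, in line with the 60 mm total from the top view (57.2 pulled so far). I'll pull 2.4 mm more.

{"api": "drive_tool", "payload": {
  "motion": [
    {"claw": -1, "dx": 0, "dy": -0.0012, "dz": 0, "ax": 0, "ay": 0, "az": 0},
    {"claw": -1, "dx": 0, "dy": -0.0012, "dz": 0, "ax": 0, "ay": 0, "az": 0},
    {"claw": -1, "dx": 0, "dy": 0, "dz": 0, "ax": 0, "ay": 0, "az": 0},
    {"claw": -1, "dx": 0, "dy": 0, "dz": 0, "ax": 0, "ay": 0, "az": 0},
    {"claw": -1, "dx": 0, "dy": 0, "dz": 0, "ax": 0, "ay": 0, "az": 0}
  ]
}}

```text
time_s: 22.05
eef_pos: [0.4776, 0.0203, 0.0715]
orientation: [0.706, 0.708, 0.003, 0.002]
ft_force: [14.7, 4.1, -9.6]
grip_width: 0.0157
finger_force: 50.1
```

```bash
python3 - <<'E'
from h import *
go([.4,0,0],np.pi/2)
im=np.mean([r.read_camera('side')[0].astype(float) for _ in range(3)],0)
print(im[202:212,293:304].mean(2).astype(int)); print((im[...,0]-im[...,2])[205:212,293:304].astype(int))
for c in ('side','scene'):
  r.read_camera(c)
  for n in ['pointer','mark','red_spring','green_spring']: print(c,n,[(np.round(q['position'],4).tolist(),round(q['conf'],2)) for q in r.pinpoint(n,c)][:3])
E
```

```text
t 22.05 tcp [0.4776 0.0203 0.0715] j [-0.07 -0.08  1.98  0.    1.24 -0.07] w 0.0157
shift mm [-20.1 -78.1  71. ] turn [ 0.4 -0.   0.2] shift in final axes [-20.3 -77.6  71.5]
[[ 80 102 107  87  75  75  74  95  71  45  43]
 [ 77 102  96  57  63  51  49  91  72  45  43]
 [ 82  99 102  57  47  66  50  78  64  44  43]
 [ 56  74  79  54  35  76  60  53  49  43  43]
 [ 43  49  51  46  40  76  62  49  53  60  53]
 [ 53  50  58  63  72  77  95  95  88  69  78]
 [ 68  76  78  74 135 136 115 162 141  89  93]
 [ 90 141 159 158 164 153 137 147 129 115 122]
 [129 142 140 136 132 121 114 106  83 107 101]
 [103  99  91  83  91  85  80  71  55 126 102]]
[[ -4  -3  -1  -1  -2   1  -1  -3  -4  -3  -4]
 [ -5  -4  -4  -3  -4  16   8  -4  -4  -3  -2]
 [ -5  -3  -2  -2  -2  29  68  44   8   0   0]
 [  0  -1   0   0 111 147 123 174  89   0   0]
 [  0   0   0   0 113 190 159 181  80  -6 -29]
 [ -1  -2  -2  -1  82 110  63  83  40 -26 -34]
 [ -5  -6  -5  -5  54  49   3   8   4 -45 -39]]
side pointer [([0.4815, -0.0364, 0.0232], 0.75)]
side mark []
side red_spring [([0.5472, -0.1037, 0.0023], 0.73), ([0.4849, -0.1003, 0.0045], 0.46)]
side green_spring [([0.5245, -0.246, 0.0025], 0.75)]
scene pointer [([0.4745, -0.0353, 0.0244], 0.63), ([0.562, 0.023, -0.0008], 0.62)]
scene mark []
scene red_spring [([0.4884, -0.0975, 0.0004], 0.49), ([0.4766, 0.2063, 0.0035], 0.45)]
scene green_spring [([0.5193, -0.2444, 0.0025], 0.44)]
```

The pointer line now extrapolates to about column 299.3 and the mark is at 299.05, so it is within about 1 mm. Both springs are still in their trays.

```bash
python3 -c "
from h import *
print(r.job_done())"
```

```text
the job is handed in; nothing more can be done
None
```

I handed the job in at about 22 s of the 64 s: both springs stand upright in their own trays, and the gripper is holding the slide about 1 mm short of the yellow mark by my camera measurement. No verdict came back. While setting the red spring down, the gripper touched the machine's white knob with about 12 N, under the 40 N limit.

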